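Hang the lift-off door of the toy hangar

ROBOT

A 6-joint arm with a two-finger parallel gripper is mounted at the origin on the work surface. World frame = base frame: x ahead of the robot, y to its left, z up, the work surface at z = 0. Lengths are in m, angles in rad, forces in N, time in s.
With the tool pointing down it reaches from about 0.275 to 0.825 m from the base axis. Payload 4.9 kg.
Tool frame: the origin (TCP) lies on the centre line of the jaws, within the pads' length; the fingertips stand 19 mm ahead of it and the grasp point (between the pads) is the TCP; y points along the fingers, z is the direction in which the jaws open and shut, and the axes are right-handed (so a half turn about y gives the same grasp; the last joint's range is limited). The gripper opens to 85 mm and grips with 20 to 120 N. Pads are 22 mm wide; open, the fingers measure 114 mm over their backs; the gripper's body (76 mm by 85 mm) begins 54 mm behind the grasp point. The pads swing forward as they close: fully open they stand 13 mm farther back than shut.
Start: joints at [1.194, 0.326, -0.193, 1.052, 0, 1.437], TCP at [0.132, 0.534, 0.25] pointing down, gripper open.
Joint ranges: [-2.65, 2.65], [-0.97, 1.79], [-1.3, 1.35], [-1.93, 2.1], [-1.47, 1.37], [-3.14, 3.14]. Speed limits (rad/s): [2.57, 2.57, 3.14, 3.14, 3.14, 3.14].

INTERFACE

Orientations are given as a unit quaternion [w, x, y, z].
In Python, from cell import bot gives the robot as it stands. Calls block until the motion is done:
- bot.move_pose(position, orientation): joint-space move of the TCP to a pose.
- bot.movel(position, ori=None, feed=0.15): straight line of the TCP; ori=None keeps the orientation; feed is the mean speed in m/s.
- bot.goto_joints(angles): joint-space move.
- bot.ungrasp() and bot.grab(grip_force=None): open the fingers fully, or close them until they stop; grip_force is the grip in N (None keeps the last).
- bot.wait(seconds).
- bot.ik(position, orientation): joint angles nearest the present ones, or None.
- bot.snapshot(name): name is "scene" or "top" or "wrist"; returns (picture, depth): 384x512x3 uint8, blue, green, red; 384x512 float32, m along the optical axis (not along the pixel's ray), 0 where there is no reading.
- bot.camera_info(name): a dict with "vertical_fov" (degrees; the focal length in pixels is half the picture's height over the tangent of half this angle, whatever the lens; pixels are square), "cx", "cy" (the principal point, pixels), "extrinsics" (4x4, takes a point from world to camera coordinates); the wrist camera has in their place "T_tool_cam" (4x4, takes a point from camera to tool coordinates, whose origin is the TCP and whose axes are the tool frame's). Camera axes: x right, y down, z forward; pixel columns grow to the right and rows downward; lengths in m; the calibration is good to about 2 mm. The wrist camera is an equidistant fisheye: a pixel r from the principal point sees the ray r / f radians off the axis. A picture is of the moment at which its call begins: read the wrist's pose just before it. camera_info takes no time and is no camera call.
A pose or a line that the arm cannot do raises bot.IKError and nothing moves.
- bot.close_job(): hands the job in, once; it reports no verdict.
Readings, each from a call of its own:
- bot.get_time(): time.
- bot.get_joint_positions(): joint angles.
- bot.get_joint_velocities(): joint speeds.
- bot.get_joint_efforts(): joint torques, N m.
- bot.get_tcp_pos(): TCP position.
- bot.get_ee_rot(): TCP orientation.
- bot.get_ft_force(): force on the tool from outside, world axes, zero at the start.
- bot.get_wrist_torque(): the same for the moment, N m.
- bot.get_width(): finger opening in m.
Only numpy, scipy, OpenCV 4.12 (cv2) and the standard library are available. Lean on these libraries where they do the work, as an engineer would, in place of code of your own. Each camera call takes 0.05 s, during which the arm holds its last target. There are 200 camera calls.

TASK

Hang the blue door on the toy hangar: lift it out of its stand and lower it, upright and across the doorway as when closed, so that both hinge knuckles slip onto the hangar's two upright pins together and the door sits fully down. Lower it gently rather than letting it fall, let go of it, and leave the yellow door where it lies.

Things in the scene. Friction and masses are not known exactly. Their poses are not given: they have to be found in the camera images.
- blue_door: Blue door panel, 140 wide, 160 high, 12 thick, 0.2 kg, pale grip tab on top, two steel knuckles beside one edge. Starts upright in a low grey stand (slot 22 deep); lift straight out. Origin: on the knuckle axis at the lower knuckle's underside, 17 above the panel's bottom, 25 above the table at the start. z up, x along the panel to the free edge (panel x = 30 to 170), y its normal, mid-plane y = 0.
- blue_door_grip (a point): Middle of the blue door's grip tab (60 wide, 12 thick, standing 47 above the panel): pinch here from above, across the 12 (door's y). It lies 95 along the door's x and 171 above the door's origin.
- upper_knuckle (a point): Centre of the underside of the blue door's upper knuckle, 113 above the door's origin. Both knuckles are upright square sleeves, bore 24 x 24, outside 34 x 34, 18 high, open above and below, on one vertical axis.
- hangar: Fixed plywood toy hangar, blue flat roof, 170 high, front 220 wide, orange plane inside. Origin: on its hinge-pin axis at table level. z up; x from the pins across the doorway; y straight out of the front (wall face at y = -30, roof x = -25 to 195). Hung closed, the door's x, y, z match the hangar's and the door's origin is 32 above this one, knuckles resting on the brackets.
- upper_pin (a point): Foot of the upper of two brass pins, 145 above the table; the lower's foot is at 32, same axis. Pins are 26 high: diameter 16 for the lowest 6, tapering to 6; each on a bracket 33 wide, 10 thick. The lower knuckle must enter between the lower pin's tip (58) and upper bracket (135): come in from the front (along -y) with the door's origin 62 to 112 above the table, best 87, then straight down.
- yellow_door: Smaller yellow door, 110 x 100, 24 thick overall, with two steel hinge blocks and a pale tab, lying flat on the table: not wanted, leave it. Origin under its middle at table height.

How it is judged:
At the end, for the whole second after the job is handed in: The blue door hangs released and still on both pins: each knuckle within 12 mm of its pin's axis, its origin 24 to 40 mm above the hangar's (fully down), upright within 8 degrees, closed across the doorway within 20 degrees, and the yellow door within 30 mm of where it was (horizontal distance between blue_door and hangar below 0.012 m and horizontal distance between upper_knuckle and upper_pin below 0.012 m and z of blue_door in the frame of hangar between 0.024 and 0.04 m and angle between blue_door's own z axis and vertical below 0.14 rad and angle between the x axis of blue_door and the x axis of hangar, either way round below 0.35 rad and x of blue_door_grip in the frame of hangar above 0.05 m and linear speed of blue_door below 0.03 m/s and distance of yellow_door from where it was at the start of the episode below 0.03 m); the robot touches nothing.
It fails at once if the blue door falls onto the pins (faster than 0.5 m/s near the hinge axis) (horizontal distance between blue_door and hangar below 0.03 m and linear speed of blue_door above 0.5 m/s).
It fails at once if the yellow door is moved more than 30 mm (distance of yellow_door from where it was at the start of the episode above 0.03 m).
It also fails if it takes over 45 s, if anything falls off the work surface, if the arm or the gripper's body presses on something with over 40 N, if the wrist force passes 120 N, or if a joint passes its speed limit or range.

## Working session

There is one attempt and no reset: what is moved stays moved. The work goes in short steps, each a Python script; the robot and the scene stay as the last script left them, time stands still between calls to the robot, and variables do not carry over. Pictures are saved under pics/ and viewed, about 8 in all and at most 12, crops included, and the job is handed in when it is done.

```bash
ls; mkdir -p pics; python3 - <<'E'
from cell import bot
import numpy as np,cv2
for n in ("scene","top"):
    p,d=bot.snapshot(n); cv2.imwrite(f"pics/{n}0.png",p); np.save(f"{n}0.npy",d)
    i=bot.camera_info(n); print(n,i)
print(bot.camera_info("wrist"),bot.get_ee_rot(),bot.get_time())
a=cv2.imread("pics/scene0.png");b=cv2.imread("pics/top0.png")
for n,q in(("scene",a),("top",b)): cv2.imwrite(f"pics/{n}0b.png",cv2.resize(q,(800,600),interpolation=cv2.INTER_CUBIC))
E
```

```text
pics
scene {'vertical_fov': 57.6706104378399, 'cx': 256.5520050294063, 'cy': 187.6151601987413, 'extrinsics': array([[-0.26274866,  0.96455778,  0.02431936,  0.18754575],
       [ 0.50824099,  0.15978328, -0.84626261, -0.15790925],
       [-0.82015501, -0.20999427, -0.53221065,  1.39185157],
       [ 0.        ,  0.        ,  0.        ,  1.        ]])}
top {'vertical_fov': 42.36560114143589, 'cx': 251.5656962963631, 'cy': 195.18797011293046, 'extrinsics': array([[-0.01408726, -0.99989426,  0.00360918, -0.05155004],
       [-0.97727036,  0.01300475, -0.21159755,  0.58214664],
       [ 0.21152824, -0.00650797, -0.97735022,  1.185766  ],
       [ 0.        ,  0.        ,  0.        ,  1.        ]])}
{'vertical_fov': 65.70646984690485, 'cx': 249.76917685887082, 'cy': 193.18462326147915, 'T_tool_cam': array([[-3.38180285e-04,  9.45576801e-01,  3.25398832e-01,
        -8.37925844e-02],
       [ 3.23885126e-04, -3.25398730e-01,  9.45576841e-01,
        -1.25069767e-01],
       [ 9.99999890e-01,  4.25167287e-04, -1.96214826e-04,
        -1.13017816e-04],
       [ 0.00000000e+00,  0.00000000e+00,  0.00000000e+00,
         1.00000000e+00]])} [-0.70138532  0.70241723 -0.08576822  0.08551302] 0.1
```

View pics/scene0b.png

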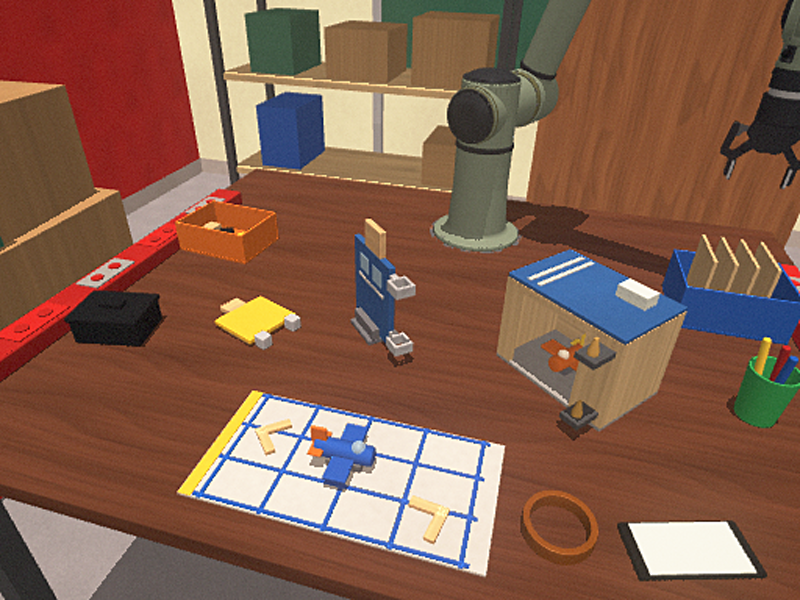

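View pics/top0b.png

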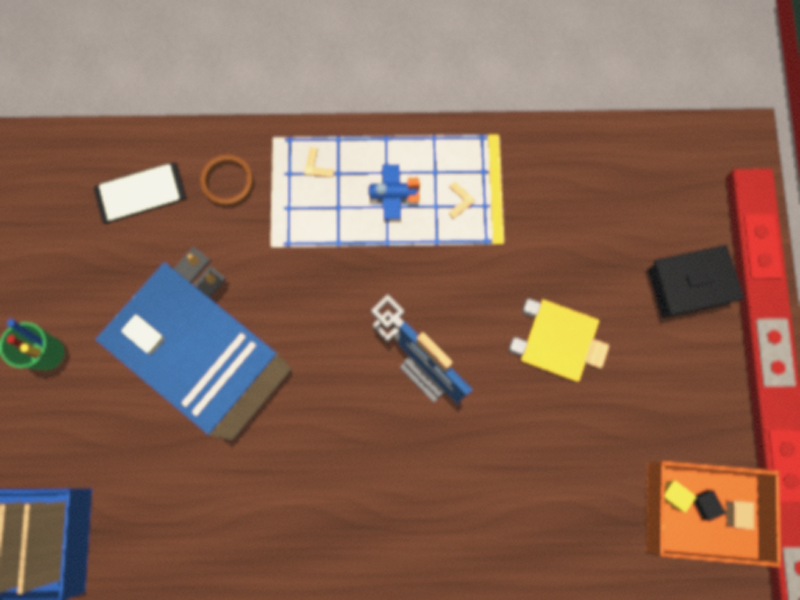

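```bash
cat > h.py <<'E'
from cell import bot
import numpy as np,cv2
def K(n,i):
    f=192/np.tan(np.radians(i["vertical_fov"])/2); return f,i["cx"],i["cy"]
def cloud(n,d):
    i=bot.camera_info(n); f,cx,cy=K(n,i); v,u=np.mgrid[:384,:512]
    P=np.stack([(u-cx)/f*d,(v-cy)/f*d,d],-1); E=i["extrinsics"]
    W=(P-E[:3,3])@E[:3,:3]; W[d==0]=np.nan; return W
def at_z(n,u,v,z):
    i=bot.camera_info(n); f,cx,cy=K(n,i);E=i["extrinsics"];R=E[:3,:3]
    c=-R.T@E[:3,3]; r=R.T@np.array([(u-cx)/f,(v-cy)/f,1]); return c+r*(z-c[2])/r[2]
def proj(n,p):
    i=bot.camera_info(n); f,cx,cy=K(n,i);E=i["extrinsics"]; q=E[:3,:3]@p+E[:3,3]; return np.array([cx+f*q[0]/q[2],cy+f*q[1]/q[2]])
E
python3 - <<'E'
from h import *
for n in("scene","top"):
    im=cv2.imread(f"pics/{n}0.png"); W=cloud(n,np.load(f"{n}0.npy")); x,y,z=W[...,0],W[...,1],W[...,2]
    b=(im[...,0].astype(int)-im[...,2]>40)
    v,u=np.mgrid[:384,:512]
    reg={"top":[(60,190,165,290),(235,310,185,265)],"scene":[(320,445,155,220),(220,270,140,240)]}[n]
    m=(u>=reg[0][0])&(u<reg[0][1])&(v>=reg[0][2])&(v<reg[0][3])&(abs(z-.17)<.008)
    m&=b|(im.min(-1)>150)
    pts=W[m][:,:2].astype(np.float32); print(n,"roof",m.sum(),np.nanmedian(z[m]))
    r=cv2.minAreaRect(pts*1000); print(r,cv2.boxPoints(r).round(1).tolist())
    D=(u>=reg[1][0])&(u<reg[1][1])&(v>=reg[1][2])&(v<reg[1][3])
    for nm,mm in(("tab",D&(z>.18)&(z<.24)),("tabtop",D&(z>.208)&(z<.225)),("knuck",D&(im.min(-1)>120)&(z>.14)&(z<.165)),("lowk",D&(im.min(-1)>120)&(z>.03)&(z<.05)),("panel",D&b&(z>.03)&(z<.175))):
        q=W[mm]; 
        if len(q)<4: print(nm,len(q));continue
        s=cv2.fitLine(q[:,:2].astype(np.float32),cv2.DIST_HUBER,0,.01,.01).ravel()
        rr=cv2.minAreaRect((q[:,:2]*1000).astype(np.float32))
        print(nm,len(q),"mean",q.mean(0).round(4),"line ang",np.degrees(np.arctan2(s[1],s[0])).round(1),"rect",np.round(rr[0],1),np.round(rr[1],1),round(rr[2],1),"zr",q[:,2].min().round(3),q[:,2].max().round(3))
t=cv2.imread("pics/top0.png");s=cv2.imread("pics/scene0.png")
c=lambda im,u,v:cv2.resize(im[v:v+60,u:u+80],(400,300),interpolation=cv2.INTER_CUBIC)
cv2.imwrite("pics/crops.png",np.vstack([np.hstack([c(t,90,150),c(t,230,180)]),np.hstack([c(s,340,210),c(s,225,165)])]))
E
```

```text
scene roof 2823 0.1710496138894051
((502.9326171875, 245.92933654785156), (219.70516967773438, 153.52867126464844), 50.55583953857422) [[373.8999938964844, 209.89999389648438], [492.3999938964844, 112.30000305175781], [632.0, 282.0], [513.4000244140625, 379.5]]
tab 213 mean [ 0.4926 -0.1106  0.2025] line ang 47.5 rect [ 485.4 -114. ] [63.6 13.6] 42.7 zr 0.181 0.218
tabtop 87 mean [ 0.4897 -0.1118  0.2145] line ang 45.2 rect [ 484.7 -113.9] [62.7 12.6] 43.5 zr 0.208 0.218
knuck 165 mean [ 0.5497 -0.0519  0.1523] line ang 46.7 rect [510.5 -86.7] [152.9  35.3] 41.5 zr 0.14 0.159
lowk 171 mean [ 0.5349 -0.074   0.0371] line ang 51.0 rect [513.4 -91.4] [156.4  35.1] 46.7 zr 0.03 0.047
panel 837 mean [ 0.4936 -0.1119  0.0997] line ang 43.2 rect [ 483.8 -116.1] [140.1  12.8] 43.2 zr 0.03 0.171
top roof 5846 0.1700242054794943
((501.5346984863281, 244.04734802246094), (220.00582885742188, 148.93202209472656), 50.50761795043945) [[374.1000061035156, 206.5], [489.0, 111.80000305175781], [629.0, 281.6000061035156], [514.0, 376.29998779296875]]
tab 207 mean [ 0.4816 -0.1137  0.2098] line ang 43.8 rect [ 482.8 -114.4] [58.7 11.5] 43.7 zr 0.18 0.222
tabtop 151 mean [ 0.4829 -0.1143  0.216 ] line ang 42.9 rect [ 482.9 -114.4] [58.6 11.4] 43.6 zr 0.21 0.222
knuck 160 mean [ 0.5498 -0.0514  0.155 ] line ang 45.2 rect [548.5 -53.5] [47.1 35. ] 42.7 zr 0.142 0.162
lowk 126 mean [ 0.5201 -0.0682  0.0379] line ang 37.5 rect [507.5 -86.3] [150.5  33. ] 39.6 zr 0.03 0.048
panel 229 mean [ 0.4736 -0.1211  0.1567] line ang 42.3 rect [ 479.7 -117.9] [136.7  12.5] 43.4 zr 0.049 0.173
```

View pics/crops.png

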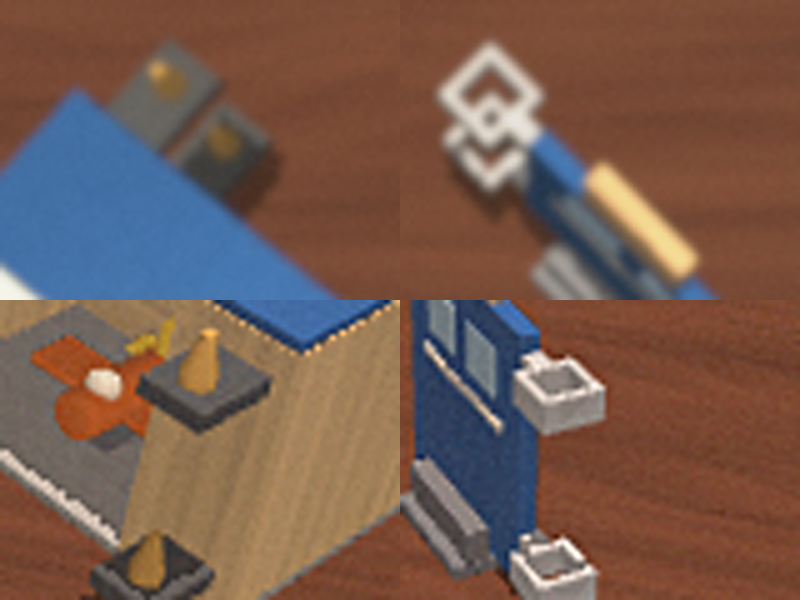

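```bash
python3 - <<'E'
from h import *
print("pin up",at_z("top",121.4,164,.171),at_z("scene",382,216.8,.171))
print("pin lo",at_z("top",133,176.6,.058),at_z("scene",370,257,.058))
print("knuck up",at_z("top",248,199,.156),at_z("scene",256.8,181,.156))
# feasibility
from scipy.spatial.transform import Rotation as R
def down(yaw): # tool y down, tool z horizontal at yaw
    z=np.array([np.cos(yaw),np.sin(yaw),0]);y=np.array([0,0,-1.]);x=np.cross(y,z)
    q=R.from_matrix(np.stack([x,y,z],1)).as_quat(); return q[[3,0,1,2]]
print("start tool",R.from_quat(np.roll(bot.get_ee_rot(),-1)).as_matrix().round(2).tolist())
for nm,yd,px in(("door",-136.6,(.4835,-.1142)),("hang",-129.5,(.6378-.636*.095,.2434-.772*.095))):
  for k in(90,-90):
    for z in(.196,.30,.258):
      j=bot.ik([*px,z],down(np.radians(yd+k))); print(nm,k,z,None if j is None else np.round(j,2))
E
```

```text
pin up [0.63606989 0.24268691 0.171     ] [0.63772724 0.24579549 0.171     ]
pin lo [0.63478469 0.24170035 0.058     ] [0.63857768 0.24320134 0.058     ]
knuck up [ 0.5521801  -0.05049149  0.156     ] [ 0.55296705 -0.04710236  0.156     ]
start tool [[0.97, -0.0, 0.24], [-0.24, -0.0, 0.97], [-0.0, -1.0, -0.0]]
door 90 0.196 [-0.38  0.27 -0.41  0.88  0.    2.  ]
door 90 0.3 [-0.38  0.2  -0.24  1.14  0.    2.  ]
door 90 0.258 [-0.38  0.22 -0.31  1.03  0.    2.  ]
door -90 0.196 [-0.38  0.27 -0.41  0.88  0.   -1.14]
door -90 0.3 [-0.38  0.2  -0.24  1.14  0.   -1.14]
door -90 0.258 [-0.38  0.22 -0.31  1.03  0.   -1.14]
hang 90 0.196 [ 0.16  0.46 -0.13  0.98  0.    2.42]
hang 90 0.3 [0.16 0.4  0.04 1.21 0.   2.42]
hang 90 0.258 [ 0.16  0.42 -0.04  1.12  0.    2.42]
hang -90 0.196 [ 0.16  0.46 -0.13  0.98  0.   -0.72]
hang -90 0.3 [ 0.16  0.4   0.04  1.21  0.   -0.72]
hang -90 0.258 [ 0.16  0.42 -0.04  1.12  0.   -0.72]
```

```bash
cat >> h.py <<'E'
from scipy.spatial.transform import Rotation as R
def down(yawdeg): # door-x yaw (deg); tool x = door x, tool z = door y, tool y down
    a=np.radians(yawdeg); x=np.array([np.cos(a),np.sin(a),0]);z=np.array([-np.sin(a),np.cos(a),0])
    q=R.from_matrix(np.stack([x,[0,0,-1.],z],1)).as_quat(); return q[[3,0,1,2]]
def wproj(pts,T):  # world pts -> wrist pixels, T: tool pose 4x4
    i=bot.camera_info("wrist"); f=192/np.tan(np.radians(i["vertical_fov"])/2)
    M=np.linalg.inv(T@i["T_tool_cam"]); q=np.atleast_2d(pts)@M[:3,:3].T+M[:3,3]
    r=np.linalg.norm(q[:,:2],axis=1); th=np.arctan2(r,q[:,2]); return np.c_[i["cx"]+f*th*q[:,0]/r,i["cy"]+f*th*q[:,1]/r]
def wray(u,v,T,z):  # pixel -> world point at height z
    i=bot.camera_info("wrist"); f=192/np.tan(np.radians(i["vertical_fov"])/2)
    d=np.array([u-i["cx"],v-i["cy"]]); r=np.linalg.norm(d); th=r/f
    M=T@i["T_tool_cam"]; w=M[:3,:3]@np.r_[d/r*np.sin(th),np.cos(th)]; c=M[:3,3]; return c+w*(z-c[2])/w[2]
def tool():
    T=np.eye(4); T[:3,3]=bot.get_tcp_pos(); q=np.array(bot.get_ee_rot()); T[:3,:3]=R.from_quat(q[[1,2,3,0]]).as_matrix(); return T
E
python3 - <<'E'
from h import *
p0=bot.get_tcp_pos(); print(p0)
bot.movel([p0[0],p0[1],.34],feed=.2)
q=down(-136.6)
bot.move_pose([.4835,-.1142,.32],q)
bot.movel([.4835,-.1142,.196],feed=.12)
f0=bot.get_ft_force()
bot.grab(60)
print(bot.get_width(),f0,bot.get_ft_force(),bot.get_time())
bot.movel([.4835,-.1142,.281],feed=.08)
T=tool();np.save("T1.npy",T);p,d=bot.snapshot("wrist");cv2.imwrite("pics/w1.png",p)
print(bot.get_width(),bot.get_ft_force(),bot.get_wrist_torque(),bot.get_time(),T.round(3))
cv2.imwrite("pics/w1b.png",cv2.resize(p,(800,600),interpolation=cv2.INTER_CUBIC))
E
```

```text
[0.13206389 0.53342971 0.24960175]
0.01107518362168401 [-0.06143257  0.03036714 -0.61050414] [0.03656025 0.58786966 1.29389959] 5.1583
0.010787037694087911 [-0.3695946  -0.12836185 -1.12185527] [-0.02232133 -0.03863936 -0.05712953] 6.425 [[-0.727 -0.001  0.687  0.483]
 [-0.687  0.    -0.727 -0.114]
 [ 0.    -1.    -0.001  0.28 ]
 [ 0.     0.     0.     1.   ]]
```

View pics/w1b.png

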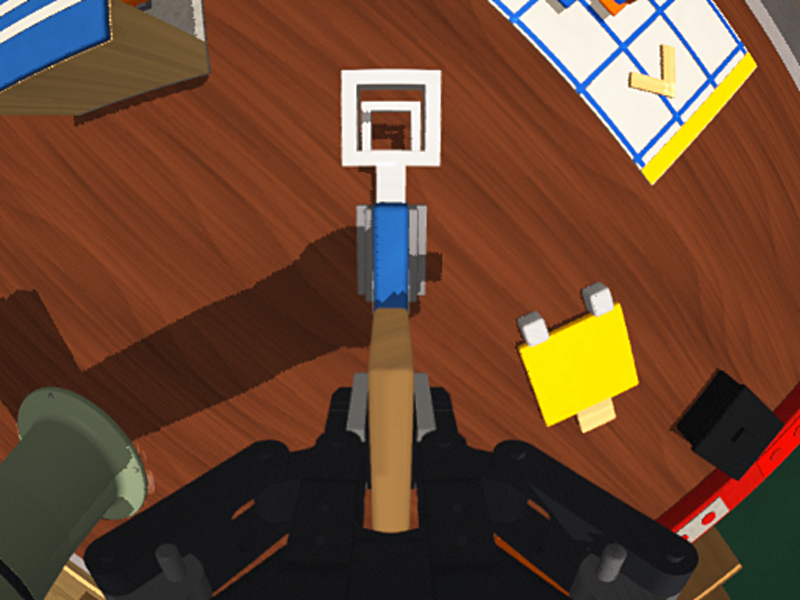

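```bash
python3 - <<'E'
from h import *
T=np.load("T1.npy")
k=wray(391.5*.64,117.7*.64,T,T[2,3]-.040); print("knuckle rel tool (door frame x,z=y):",(T[:3,:3].T@(k-T[:3,3])).round(4))
yaw=-129.5; a=np.radians(yaw); hx=np.array([np.cos(a),np.sin(a),0]); hy=np.array([-np.sin(a),np.cos(a),0])
pin=np.array([.637,.2435,0]); q=down(yaw)
g=lambda y,z: pin+hx*.095+hy*y+np.array([0,0,z+.171])
bot.movel(g(.12,.11),q,feed=.15)
bot.movel(g(.06,.090),feed=.1)
T=tool();np.save("T2.npy",T);p,d=bot.snapshot("wrist");cv2.imwrite("pics/w2.png",p)
print(bot.get_width(),bot.get_ft_force(),bot.get_time(),T[:3,3],g(.06,.09))
cv2.imwrite("pics/w2c.png",cv2.resize(p[0:192,128:384],(800,600),interpolation=cv2.INTER_CUBIC))
print(wproj([pin+[0,0,.171],pin+[0,0,.145],g(.06,.09)-hx*.095-[0,0,.04]],T))
E
```

```text
knuckle rel tool (door frame x,z=y): [-0.0946  0.04    0.0006]
0.011317327869472123 [ 0.03680813 -0.20851246 -1.67095576] 9.2667 [0.6233904  0.13172747 0.26140471] [0.62287004 0.13203097 0.261     ]
[[165.95821988  82.3960316 ]
 [174.5957195   83.41998168]
 [248.16835642  74.88700234]]
```

View pics/w2c.png

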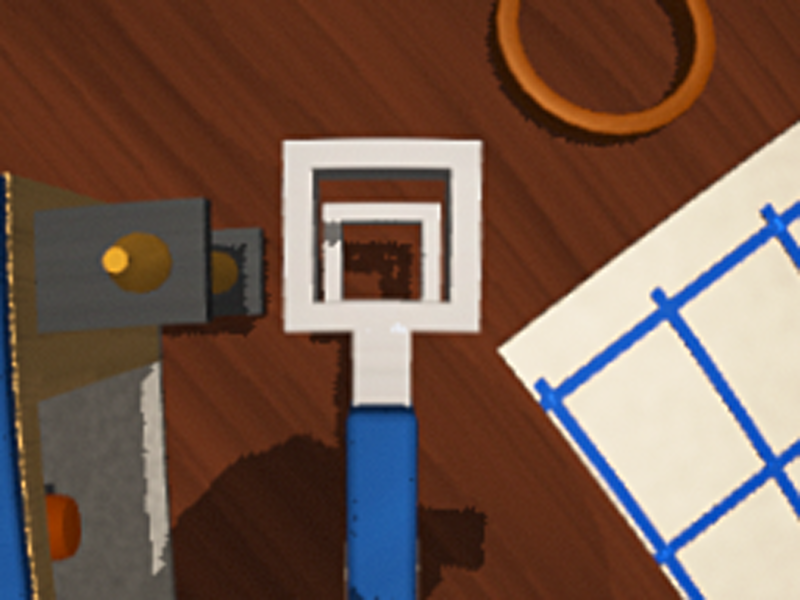

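```bash
cat > t.py <<'E'
from h import *
yaw=-129.5; a=np.radians(yaw); hx=np.array([np.cos(a),np.sin(a),0]); hy=np.array([-np.sin(a),np.cos(a),0])
pin=np.array([.637,.2435,0]); q=down(yaw)
g=lambda y,z,x=0: pin+hx*(.095+x)+hy*y+np.array([0,0,z+.171])
E
python3 - <<'E'
from t import *
T=np.load("T2.npy")
c=[pin+hx*x+hy*y+[0,0,.145] for x,y in((-.0165,-.028),(-.0165,.0165),(.0165,-.028),(.0165,.0165))]
print(((wproj(c,T)-[128,0])*3.125).round(0).tolist())
bot.movel(g(-.0017,.088,.0004),q,feed=.06)
T=tool();np.save("T3.npy",T);p,d=bot.snapshot("wrist");cv2.imwrite("pics/w3.png",p)
print(bot.get_ft_force(),bot.get_time(),T[:3,3],g(-.0017,.088,.0004))
cv2.imwrite("pics/w3c.png",cv2.resize(p[32:128,186:314],(800,600),interpolation=cv2.INTER_CUBIC))
pr=wproj([pin+[0,0,.171],g(0,.088)-hx*.095-[0,0,.04]],T);print((pr-[186,32])*6.25)
E
```

```text
[[44.0, 208.0], [207.0, 195.0], [48.0, 329.0], [209.0, 320.0]]
[ 0.48897186 -0.79737716 -2.19045266] 10.4917 [0.57531476 0.17074716 0.25900377] [0.57500638 0.17096835 0.259     ]
[[407.95318102 291.12272393]
 [410.88021669 262.23629125]]
```

View pics/w3c.png

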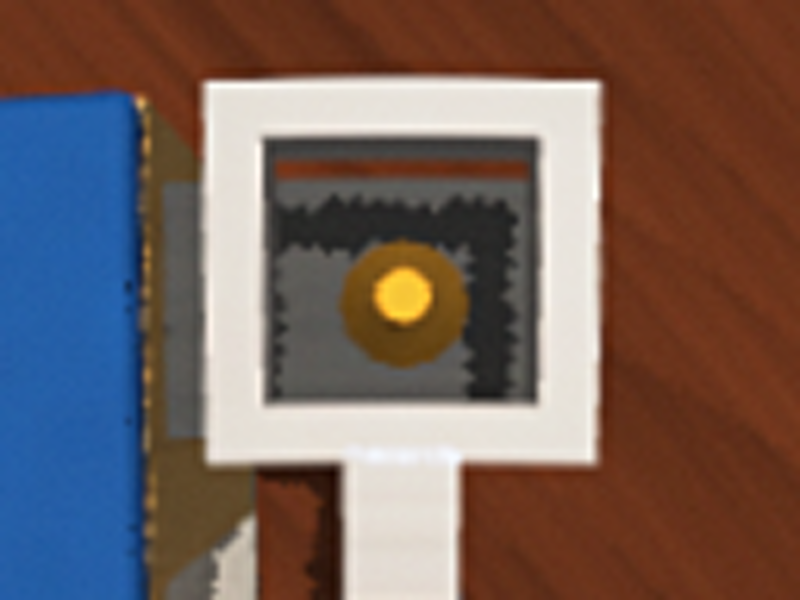

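```bash
python3 - <<'E'
from t import *
f0=np.array(bot.get_ft_force()); z=.088
while z>.026:
    z-=.008 if z>.045 else .002
    bot.movel(g(-.0014,z,.0002),feed=.05)
    df=np.array(bot.get_ft_force())-f0
    if z<.075: print(round(z,3),df.round(2),round(bot.get_tcp_pos()[2]-.171,4))
    if np.linalg.norm(df)>5: break
T=tool();np.save("T4.npy",T);p,d=bot.snapshot("wrist");cv2.imwrite("pics/w4.png",p)
s,_=bot.snapshot("scene")
print(bot.get_time(),bot.get_wrist_torque())
cv2.imwrite("pics/w4c.png",np.hstack([cv2.resize(p[20:140,170:330],(400,300),interpolation=cv2.INTER_CUBIC),cv2.resize(s[170:290,310:470],(400,300),interpolation=cv2.INTER_CUBIC)]))
E
```

```text
0.072 [0.85 0.92 0.3 ] 0.0714
0.064 [-0.33  0.53 -0.65] 0.0635
0.056 [-0.11  0.58  0.03] 0.0555
0.048 [-1.26  1.99  0.13] 0.0475
0.04 [0.2  0.94 0.83] 0.0395
0.038 [-0.58 -0.05 -0.23] 0.038
0.036 [-1.05  0.78  0.96] 0.0359
0.034 [-0.43  0.31  0.13] 0.0338
0.032 [-0.27  1.45  0.73] 0.0321
0.03 [-3.9  -1.05  9.25] 0.0316
13.6917 [-0.10337378  0.36907383  0.0722396 ]
```

View pics/w4c.png

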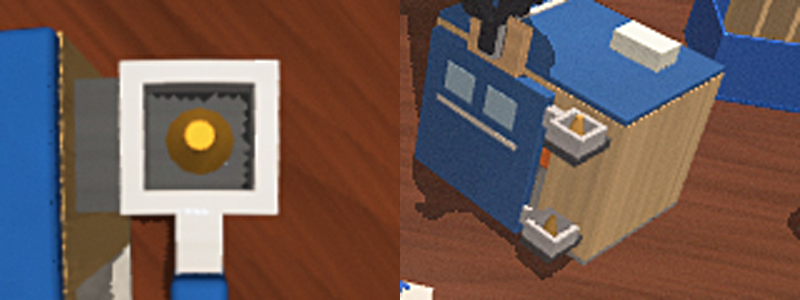

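```bash
python3 - <<'E'
from t import *
bot.movel(g(-.0014,.0318,.0002),feed=.02)
bot.ungrasp(); bot.wait(.3)
bot.movel(g(-.0014,.16,.0002),feed=.1)
bot.wait(.5)
s,ds=bot.snapshot("scene"); t,dt=bot.snapshot("top")
for n,d,im,r in(("scene",ds,s,(310,400,150,280)),("top",dt,t,(100,200,150,260))):
    W=cloud(n,d)[r[2]:r[3],r[0]:r[1]].reshape(-1,3); m=(W[:,2]>.18)&(W[:,2]<.23); H=(W[m]-pin)@np.c_[hx,hy]
    print(n,"tab in hangar xy",np.median(H,0),"zmax",W[m][:,2].max() if m.any() else 0)
print(bot.get_width(),bot.get_ft_force(),bot.get_time())
cv2.imwrite("pics/end.png",np.hstack([cv2.resize(s[150:290,300:487],(400,300),interpolation=cv2.INTER_CUBIC),cv2.resize(t[60:384,60:492],(400,300),interpolation=cv2.INTER_AREA)]))
E
```

```text
scene tab in hangar xy [0.09376111 0.00435151] zmax 0.22069797639592753
top tab in hangar xy [ 0.10739793 -0.00188913] zmax 0.22326262669119848
0.0855548036448288 [-0.50812292 -0.4591186  -0.45934431] 16.9833
```

View pics/end.png

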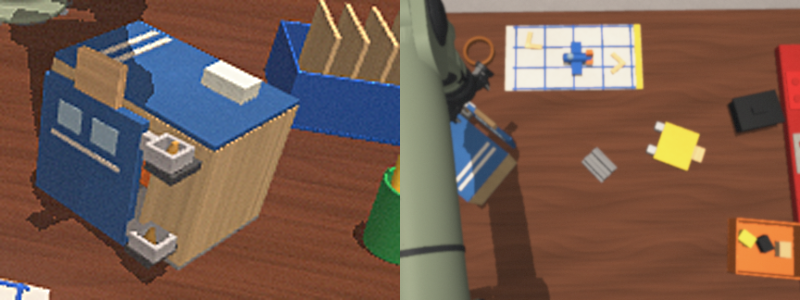

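The picture shows the door hanging closed with both pins standing inside the knuckles (at about (168,148) and (152,238) in the left half). The gripper is clear of it and the yellow door hasn't moved.

```bash
python3 -c "
from cell import bot
bot.close_job()"
```

```text
the job is handed in; nothing more can be done
```

The blue door hangs closed on both pins, released. I handed the job in at about 17 s of robot time; no verdict came back.

**What I did:** I gripped the door by its tab and lifted it straight out of the stand. I brought it in from the front, corrected the alignment by about 2 mm from a wrist picture, and lowered it in small steps. Contact came with the door's origin at 31.6 mm above the table (32 expected), at about 9 N. I then eased off, opened the fingers and withdrew upward.

**Last checks:**
- **Fit:** with the door lowered but still held, the wrist picture showed the upper pin about centred in its knuckle. After release, the scene picture shows both pins inside their knuckles and the door upright across the doorway.
- **Height:** after release, the tab's highest depth readings were 221–223 mm, against 222 expected when fully down.
- **Tab position:** the two cameras put the tab 94 and 107 mm along the hangar's x, against 95 expected, and within 5 mm across it. They disagree because each sees only part of the tab, and the arm blocks part of the top view.
- **Yellow door:** it looks unmoved in the top picture; I did not measure it.
- **Not measured:** I did not separately measure tilt or stillness after release.

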